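Size an unmarked microscope adapter in the stepped gauge

ROBOT

A 7-joint arm with a two-finger parallel gripper is mounted at the origin on the work surface. World frame = base frame: x ahead of the robot, y to its left, z up, the work surface at z = 0. Lengths are in m, angles in rad, forces in N, time in s.
With the tool pointing down it reaches from about 0.425 to 0.875 m from the base axis. Payload 8.4 kg.
Tool frame: the origin (TCP) lies on the centre line of the jaws, within the pads' length; the fingertips stand 19 mm ahead of it and the grasp point (between the pads) is the TCP; z points along the fingers, y is the line along which they close (so a half turn about z gives the same grasp; the last joint's range is limited). The gripper opens to 85 mm and grips with 20 to 120 N. Pads are 22 mm wide; open, the fingers measure 114 mm over their backs; the gripper's body (76 mm by 85 mm) begins 54 mm behind the grasp point. The pads swing forward as they close: fully open they stand 13 mm farther back than shut.
Start: joints at [1.102, 0.333, 0.04, 1.465, -0.013, 1.343, -0.059], TCP at [0.235, -0.606, 0.25] pointing down, gripper open.
Joint ranges: [-2.58, 2.58], [-0.38, 2.09], [-1.3, 1.39], [0.25, 2.4], [-1.5, 4.64], [0.08, 2.09], [-2.65, 2.65]. Speed limits (rad/s): [2.22, 2.22, 2.79, 2.79, 3.14, 3.14, 3.14].

INTERFACE

Orientations are given as a 3x3 rotation matrix whose columns are the frame's x, y, z axes.
In Python, from cell import * gives the robot as it stands. The module is installed in compiled form; this text tells all that it offers.
- The arm moves only by the tool step_arm, never from a script. Its argument "rows" is a list of rows, each a list of 3 entries, a list of its own where there are three numbers: the shift along the tool's x, y, z in mm, then the turn, a rotation vector about the tool's x, y, z in degrees, then the closure, from 0 (fully open) to 1 (shut). A call has 1 to 20 rows; each row shifts and turns the commanded pose from where the row before left it, along the tool's axes as they then stand; what a row does not reach is not made up. A row lasts 1/8 s, in which the tool goes at most 62.5 mm and 10.7 degrees, less where a joint would pass 70% of its speed; a pose out of reach is approached as far as the arm can. A call with a gripper value outside its range is refused whole. The fingers move at their own pace and stop on an object; "squeeze" is the grip in N (left out, the last holds). Time passes only in rows, so rows that do not move let the fingers close. It gives the time, the measured TCP pose, the force, the opening and the grip force at its end, in the units of the state.
- sense(): the state, without advancing time (a new reading comes with each control period).
- snapshot(name): name is "scene" or "side" or "wrist"; returns a dict with "image" (480x640x3 uint8, red, green, blue), "fx", "fy", "cx", "cy" (pixels), "dist_coeffs" ([k1, k2, p1, p2, k3] as OpenCV has them; the pictures are not rectified), "R" (3x3) and "t" (3): a world point X has camera coordinates R X + t; the wrist camera has in their place "hand_eye" (4x4, takes a point from camera to tool coordinates, whose origin is the TCP and whose axes are the flange's). Camera axes: x right, y down, z forward; pixel columns grow to the right and rows downward; lengths in m; the calibration is good to about 2 mm. A picture is of the moment at which its call begins: read the wrist's pose just before it. There is no depth.
- close_job(): hands the job in; it is judged then, once.
The state is a dict: "t": time; "joint_pos": joint angles; "joint_velocities": joint speeds; "effort": joint torques, N m; "tcp_pos": TCP position; "ee_rot": TCP orientation; "ft_force": force on the tool from outside, world axes, zero at the start; "ft_torque": the same for the moment, N m; "finger_gap": finger opening in m; "grip_force": force on a finger pad.
Only numpy, scipy, OpenCV 4.12 (cv2) and the standard library are available. Lean on these libraries where they do the work, as an engineer would, in place of code of your own. Each camera call takes 0.05 s, during which the arm holds its last target. There are 200 camera calls.

TASK

Find the size of the unmarked microscope adapter that stands in the blue dish: keeping it upright, press its spigot on the mouth of each bore of the aluminium stepped gauge in turn, from the smallest upward, with a push of about 12 N held for a moment and never forced, until it enters one. Ease it down into that first bore it enters until its shoulder sits fully home, and leave it there, released. Leave the two adapters in the white tray and everything else on the bench where they are.

Things in the scene. Friction and masses are not known exactly. Their poses are not given: they have to be found in the camera images.
- adapter_a: One of three look-alike adapters, upright, 43 mm tall, 0.09 kg; which one is in the blue dish varies. Bottom up: bare spigot 14 mm long, foot chamfered 0.7 mm, diameter unknown (1 mm less than one of the bores, 3 mm more than the next smaller one); black shoulder disc 38 mm wide, 5 mm thick; dark tube 28 mm wide, 24 mm tall, to hold it by. Origin: centre of the spigot's foot; z up its axis.
- adapter_b: One of three look-alike adapters, upright, 43 mm tall, 0.09 kg; which one is in the blue dish varies. Bottom up: bare spigot 14 mm long, foot chamfered 0.7 mm, diameter unknown (1 mm less than one of the bores, 3 mm more than the next smaller one); black shoulder disc 38 mm wide, 5 mm thick; dark tube 28 mm wide, 24 mm tall, to hold it by. Origin: centre of the spigot's foot; z up its axis.
- adapter_c: One of three look-alike adapters, upright, 43 mm tall, 0.09 kg; which one is in the blue dish varies. Bottom up: bare spigot 14 mm long, foot chamfered 0.7 mm, diameter unknown (1 mm less than one of the bores, 3 mm more than the next smaller one); black shoulder disc 38 mm wide, 5 mm thick; dark tube 28 mm wide, 24 mm tall, to hold it by. Origin: centre of the spigot's foot; z up its axis.
- gauge: Stepped gauge: aluminium block 192 x 46 mm, four 48 mm stairs rising 5 mm each, one upright through bore a stair: 18, 22, 26, 30 mm. It stands on a hard rubber pad (gives 0.17 mm per 10 N) on a fixed black foot plate 208 x 62 mm. Origin: centre of its underside, 10 to 15 mm above the bench; y runs along the stairs to the higher ones (larger bores), z up. A fair try is a push of 6 to 20 N; over 30 N harms it.
- bore1 (a point): Centre of the mouth of the gauge's smallest bore, 18 mm in diameter, on the flat top of its stair, 28 to 33 mm above the bench (the gauge is packed up by 0 to 5 mm). An adapter that is fully home here has its foot 14 mm below this point.
- bore2 (a point): Centre of the mouth of the gauge's second bore, 22 mm in diameter, on the flat top of its stair, 33 to 38 mm above the bench (the gauge is packed up by 0 to 5 mm). An adapter that is fully home here has its foot 14 mm below this point.
- bore3 (a point): Centre of the mouth of the gauge's third bore, 26 mm in diameter, on the flat top of its stair, 38 to 43 mm above the bench (the gauge is packed up by 0 to 5 mm). An adapter that is fully home here has its foot 14 mm below this point.
- bore4 (a point): Centre of the mouth of the gauge's largest bore, 30 mm in diameter, on the flat top of its stair, 43 to 48 mm above the bench (the gauge is packed up by 0 to 5 mm). An adapter that is fully home here has its foot 14 mm below this point.
- job_dish: Blue plastic dish, square, 96 x 96 mm, rim 9 mm high, floor 3 mm thick, fixed. The adapter to be sized stands in it. Origin: centre of its underside.
- stock_tray_in (a point): White plastic tray 80 x 150 mm, rim 9 mm high, one divider, fixed: the other two adapters stand in it, one in each half. Point: centre of its floor, 3 mm above the bench.
- screwdriver: Blue-handled screwdriver, 160 mm long, lying; to be left alone. Origin: under its middle.
- tweezers: Dark steel tweezers, 140 mm long, lying; to be left alone. Origin: under their middle.
- flux_jar: Small amber jar, 44 mm across and 42 mm tall; to be left alone. Origin: centre of its underside.
- solvent: Clear bottle with a red cap, 48 mm across and 120 mm tall; to be left alone. Origin: centre of its underside.
- solder: Solder reel standing on its flange, 54 mm across and 36 mm tall; to be left alone. Origin: centre of its underside.
- bit_case: Black bit case 62 x 110 x 22 mm, lying; to be left alone. Origin: centre of its underside.
Not all that is in view belongs to the job. What is shaped like the adapter_c but yellow is not meant.

How it is judged:
On the way, in this order (a step that is already met when the one before it is completed fails the run):
1. the adapter's spigot is pressed squarely on the mouth of the smallest bore with more than 4 N (it does not go in) (((horizontal distance between adapter_a and bore1 below 0.005 m and z of adapter_a in the frame of bore1 between -0.003 and 0.002 m and angle between adapter_a's own z axis and vertical below 0.12 rad and contact force between adapter_a and gauge above 4 N) or (horizontal distance between adapter_b and bore1 below 0.005 m and z of adapter_b in the frame of bore1 between -0.003 and 0.002 m and angle between adapter_b's own z axis and vertical below 0.12 rad and contact force between adapter_b and gauge above 4 N) or (horizontal distance between adapter_c and bore1 below 0.005 m and z of adapter_c in the frame of bore1 between -0.003 and 0.002 m and angle between adapter_c's own z axis and vertical below 0.12 rad and contact force between adapter_c and gauge above 4 N))), for 0.2 s.
2. then it is tried in the second smallest bore: it is pressed on the mouth with more than 4 N, or starts to go in if that is its size (((horizontal distance between adapter_a and bore2 below 0.0025 m and z of adapter_a in the frame of bore2 between -0.0125 and -0.001 m) or (horizontal distance between adapter_b and bore2 below 0.005 m and z of adapter_b in the frame of bore2 between -0.003 and 0.002 m and angle between adapter_b's own z axis and vertical below 0.12 rad and contact force between adapter_b and gauge above 4 N) or (horizontal distance between adapter_c and bore2 below 0.005 m and z of adapter_c in the frame of bore2 between -0.003 and 0.002 m and angle between adapter_c's own z axis and vertical below 0.12 rad and contact force between adapter_c and gauge above 4 N))), for 0.05 s.
3. if that one refused it, it is tried in the third bore: it is pressed on the mouth with more than 4 N, or starts to go in; if the second took it, it is eased on down (more than 8 mm in) (((horizontal distance between adapter_a and bore2 below 0.0025 m and z of adapter_a in the frame of bore2 between -0.0125 and -0.008 m) or (horizontal distance between adapter_b and bore3 below 0.0025 m and z of adapter_b in the frame of bore3 between -0.0125 and -0.001 m) or (horizontal distance between adapter_c and bore3 below 0.005 m and z of adapter_c in the frame of bore3 between -0.003 and 0.002 m and angle between adapter_c's own z axis and vertical below 0.12 rad and contact force between adapter_c and gauge above 4 N))), for 0.02 s.
4. the adapter is fully home, its shoulder on the gauge, in the first bore that takes it (((horizontal distance between adapter_a and bore2 below 0.002 m and z of adapter_a in the frame of bore2 below -0.0125 m and angle between adapter_a's own z axis and vertical below 0.05 rad) or (horizontal distance between adapter_b and bore3 below 0.002 m and z of adapter_b in the frame of bore3 below -0.0125 m and angle between adapter_b's own z axis and vertical below 0.05 rad) or (horizontal distance between adapter_c and bore4 below 0.002 m and z of adapter_c in the frame of bore4 below -0.0125 m and angle between adapter_c's own z axis and vertical below 0.05 rad))), for 0.2 s.
At the end, for the whole second after the job is handed in: The adapter from the dish is in the first bore that takes it: within 2 mm of its centre, foot at least 12.5 mm below the mouth (14 is home), upright within 0.05 rad, at rest, released. The two others stand upright in the white tray, within 10 mm of where they were ((((horizontal distance between adapter_a and bore2 below 0.002 m and z of adapter_a in the frame of bore2 below -0.0125 m and angle between adapter_a's own z axis and vertical below 0.05 rad) and linear speed of adapter_a below 0.01 m/s and contact force between the fingers and adapter_a below 0.1 N and distance of each of adapter_b, adapter_c from where it was at the start of the episode below 0.01 m and horizontal distance between each of adapter_b, adapter_c and stock_tray_in below 0.07 m and angle between each of adapter_b, adapter_c's own z axis and vertical below 0.1 rad) or ((horizontal distance between adapter_b and bore3 below 0.002 m and z of adapter_b in the frame of bore3 below -0.0125 m and angle between adapter_b's own z axis and vertical below 0.05 rad) and linear speed of adapter_b below 0.01 m/s and contact force between the fingers and adapter_b below 0.1 N and distance of each of adapter_a, adapter_c from where it was at the start of the episode below 0.01 m and horizontal distance between each of adapter_a, adapter_c and stock_tray_in below 0.07 m and angle between each of adapter_a, adapter_c's own z axis and vertical below 0.1 rad) or ((horizontal distance between adapter_c and bore4 below 0.002 m and z of adapter_c in the frame of bore4 below -0.0125 m and angle between adapter_c's own z axis and vertical below 0.05 rad) and linear speed of adapter_c below 0.01 m/s and contact force between the fingers and adapter_c below 0.1 N and distance of each of adapter_a, adapter_b from where it was at the start of the episode below 0.01 m and horizontal distance between each of adapter_a, adapter_b and stock_tray_in below 0.07 m and angle between each of adapter_a, adapter_b's own z axis and vertical below 0.1 rad))); the robot touches nothing.
It fails at once if the gauge is loaded with more than 30 N (contact force between gauge and anything else above 30 N).
It fails at once if an adapter is let more than 4 mm into a bore larger than the first that takes it ((horizontal distance between adapter_a and bore3 below 0.01 m and z of adapter_a in the frame of bore3 below -0.004 m) or (horizontal distance between adapter_a and bore4 below 0.01 m and z of adapter_a in the frame of bore4 below -0.004 m) or (horizontal distance between adapter_b and bore4 below 0.01 m and z of adapter_b in the frame of bore4 below -0.004 m)).
It fails at once if another thing on the bench is shoved more than 25 mm (distance of any of screwdriver, tweezers, flux_jar, solvent, solder, bit_case from where it was at the start of the episode above 0.025 m).
It also fails if it takes over 64 s, if anything falls off the work surface, if the arm or the gripper's body presses on something with over 40 N, if the wrist force passes 120 N, or if a joint passes its speed limit or range.

## Working session

There is one attempt and no reset: what is moved stays moved. The work goes in short steps, Python scripts to look and compute and a tool call to move; the robot and the scene stay as the last step left them, time stands still between calls to the robot, and variables do not carry over. Pictures are saved under pics/ and viewed, at most 10 in all, crops included, and the job is handed in when it is done.

Besides the shell and the picture viewer there is one more tool, called after ">>>" by a JSON object that holds its "fn" and its "kwargs". step_arm: Moves the arm, as the interface text tells. Its arguments: {"type":"object","properties":{"rows":{"type":"array","items":{"type":"array"}},"squeeze":{"type":"number"}},"required":["rows"]}

```bash
mkdir -p pics
cat > h.py <<'E'
from cell import *
import numpy as np, cv2
def K(s): return np.array([[s['fx'],0,s['cx']],[0,s['fy'],s['cy']],[0,0,1.]])
def snap(n,f):
    st=sense(); s=snapshot(n); cv2.imwrite('pics/'+f+'.png',s['image'][:,:,::-1])
    if n=='wrist':
        H=np.array(s['hand_eye']); Rt=np.array(st['ee_rot']); 
        R=Rt@H[:3,:3]; c=Rt@H[:3,3]+np.array(st['tcp_pos'])
    else:
        R=np.array(s['R']).T; c=-R@np.array(s['t'])
    np.savez('pics/'+f+'.npz',R=R,c=c,K=K(s),d=np.array(s['dist_coeffs'],float))
def ray(f,uv):
    z=np.load('pics/'+f+'.npz'); p=cv2.undistortPoints(np.array([[uv]],float),z['K'],z['d'])[0,0]
    return z['c'], z['R']@np.array([p[0],p[1],1])
def at(f,uv,h):
    c,d=ray(f,uv); return np.round(c+d*(h-c[2])/d[2],4)
def proj(f,X):
    z=np.load('pics/'+f+'.npz'); Rc=z['R'].T
    return cv2.projectPoints(np.atleast_2d(np.array(X,float)),cv2.Rodrigues(Rc)[0],-Rc@z['c'],z['K'],z['d'])[0][:,0].round(1)
E
python3 - <<'E'
from h import *
snap('scene','scene0'); snap('side','side0'); snap('wrist','wrist0')
s=sense(); print(s['t'],s['tcp_pos'],np.round(s['ee_rot'],3),s['ft_force'],s['finger_gap'])
for f in('scene0','side0','wrist0'): print(np.load('pics/'+f+'.npz')['c'])
E
```

```text
0.15 [ 0.23481665 -0.60576228  0.24963734] [[ 0.932  0.361 -0.   ]
 [ 0.361 -0.932  0.001]
 [-0.    -0.001 -1.   ]] [ 0.04756442  0.380462   -0.32094321] 0.08540044968901604
[ 1.32965576 -0.22558349  1.14458818]
[0.41507307 0.87879231 0.86730855]
[ 0.31346226 -0.57545055  0.3726739 ]
```

View pics/scene0.png

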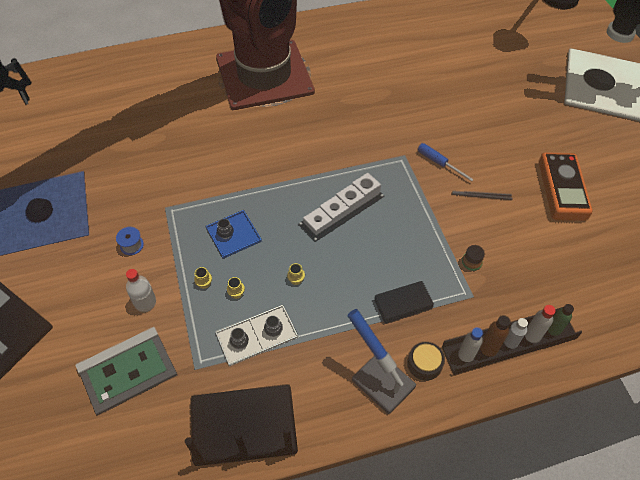

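View pics/side0.png

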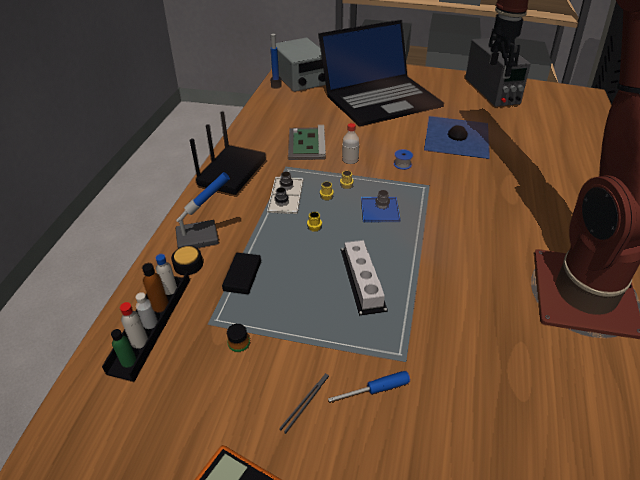

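The scene view shows the blue dish with its adapter at about (225,228). The gauge runs from the small bore at (318,218) to the large bore at (367,183), and the white tray is at (256,335).

Run:
```python
from h import *
print('adapter', at('scene0',(225,224),.046), at('side0',(383,193),.046))
for i,(a,b) in enumerate(zip([(318,218),(334,207),(350,195),(367,183)],[(355,246),(361,261),(366,275),(372,289)])):
    print('bore',i+1,at('scene0',a,.0305+.005*i),at('side0',b,.0305+.005*i))
def crop(f,x,y,w,h,k):
    return cv2.resize(cv2.imread(f'pics/{f}.png')[y:y+h,x:x+w],(w*k,h*k),interpolation=cv2.INTER_CUBIC)
a=crop('scene0',200,165,200,80,4); b=crop('side0',330,180,100,140,4)
cv2.imwrite('pics/c0.png',a)
```

```text
adapter [ 0.5103 -0.2044  0.046 ] [ 0.5065 -0.2029  0.046 ]
bore 1 [5.396e-01 2.000e-04 3.050e-02] [ 0.5437 -0.0051  0.0305]
bore 2 [0.5233 0.0425 0.0355] [0.5207 0.046  0.0355]
bore 3 [0.5038 0.0865 0.0405] [0.5018 0.0915 0.0405]
bore 4 [0.4845 0.1336 0.0455] [0.482  0.1339 0.0455]
```

Run:
```python
from h import *
s=snapshot('wrist'); print(np.round(s['hand_eye'],3), s['fx'],s['fy'],s['cx'],s['cy'])
t=np.array(sense()['tcp_pos']); R=np.array(sense()['ee_rot'])
a=np.array([.5085,-.2037,.2]); print(R.T@(a-t)*1000)
```

```text
[[ 0.    -0.947 -0.322  0.084]
 [ 1.     0.     0.001  0.   ]
 [-0.001 -0.322  0.947 -0.123]
 [ 0.     0.     0.     1.   ]] 412.9970774926322 412.9970774926322 318.42069015936397 235.46389924634613
[ 400.51037062 -275.97480194   50.02699313]
```

View pics/c0.png

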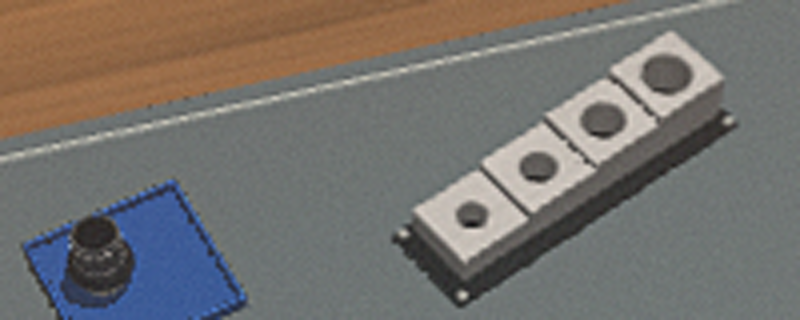

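The crop shows the gauge's bores rising from lower left (472,214) to upper right (667,74), and the adapter in the dish at (98,240). Both cameras agree to about 5 mm, so I'll move over the dish.

>>> {"fn": "step_arm", "kwargs": {"rows": [[[40, -27.6, 8], [0, 0, 0], 0], [[40, -27.6, 8], [0, 0, 0], 0], [[40, -27.6, 8], [0, 0, 0], 0], [[40, -27.6, 8], [0, 0, 0], 0], [[40, -27.6, 8], [0, 0, 0], 0], [[40, -27.6, 8], [0, 0, 0], 0], [[40, -27.6, 8], [0, 0, 0], 0], [[40, -27.6, 8], [0, 0, 0], 0], [[40, -27.6, 8], [0, 0, 0], 0], [[40, -27.6, 8], [0, 0, 0], 0], [[0, 0, 0], [0, 0, 0], 0], [[0, 0, 0], [0, 0, 0], 0]]}}

```text
t: 1.7
tcp_pos: [0.5078, -0.2045, 0.1702]
ee_rot: [[0.932, 0.361, -0.001], [0.361, -0.932, -0.0], [-0.001, -0.0, -1.0]]
ft_force: [0.4, -0.8, 0.1]
finger_gap: 0.0855
grip_force: 0.0
```

Run:
```python
from h import *
snap('wrist','w1'); s=sense(); print(s['tcp_pos'],np.round(s['ee_rot'],4).tolist(),s['ft_force'])
print(proj('w1',[[.5085,-.2037,.046]]))
```

```text
[ 0.50757662 -0.20522354  0.17030739] [[0.9329, 0.3602, -0.0004], [0.3602, -0.9329, -0.0004], [-0.0005, 0.0002, -1.0]] [-0.38510228 -1.16322256 -0.59317016]
[[316.9 234.3]]
```

View pics/w1.png

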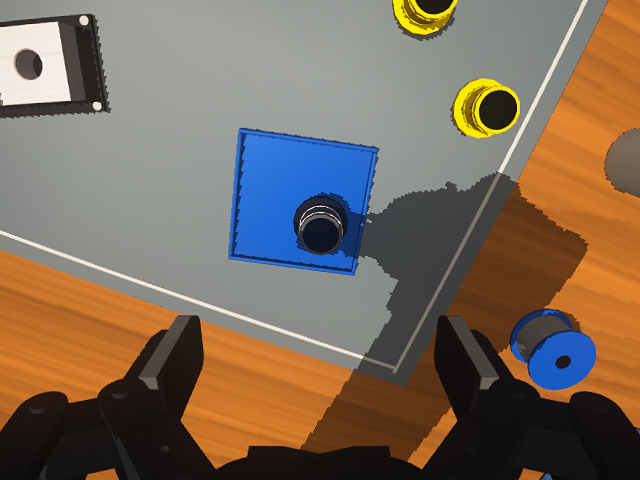

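The adapter's tube top is near (321,234), the fingers are out of the way, and bore 1 shows at (28,64). I'll enlarge the adapter.

Run:
```python
from h import *
im=cv2.imread('pics/w1.png')[185:265,280:360]
im=np.clip(im.astype(float)*1.0,0,255); im=(255*(im/255)**.5).astype(np.uint8)
cv2.imwrite('pics/c1.png',cv2.resize(im,(560,560),interpolation=cv2.INTER_CUBIC))
print(at('w1',(28,64),.0305))
```

```text
[5.426e-01 5.000e-04 3.050e-02]
```

View pics/c1.png

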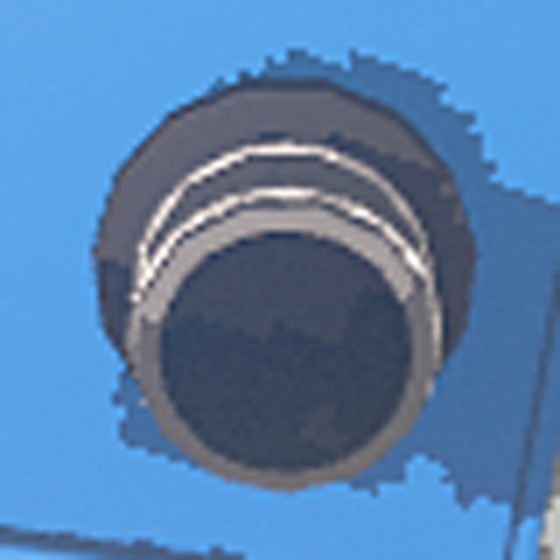

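In the crop the tube's top ring centres on (286,349), which is (320.4,234.4) in the image. That puts the adapter at about (0.509,-0.206). I'll descend and grip.

>>> {"fn": "step_arm", "kwargs": {"rows": [[[1.4, 1.1, 16], [0, 0, 0], 0], [[0, 0, 16], [0, 0, 0], 0], [[0, 0, 16], [0, 0, 0], 0], [[0, 0, 16], [0, 0, 0], 0], [[0, 0, 16], [0, 0, 0], 0], [[0, 0, 16], [0, 0, 0], 0], [[0, 0, 16], [0, 0, 0], 0], [[0, 0, 9], [0, 0, 0], 0], [[0, 0, 5], [0, 0, 0], 0], [[0, 0, 0], [0, 0, 0], 0], [[0, 0, 0], [0, 0, 0], 0.5], [[0, 0, 0], [0, 0, 0], 0.6], [[0, 0, 0], [0, 0, 0], 0.7], [[0, 0, 0], [0, 0, 0], 0.8], [[0, 0, 0], [0, 0, 0], 1], [[0, 0, 0], [0, 0, 0], 1], [[0, 0, 0], [0, 0, 0], 1], [[0, 0, 0], [0, 0, 0], 1]], "squeeze": 60}}

```text
t: 4.0
tcp_pos: [0.5101, -0.2047, 0.0448]
ee_rot: [[0.932, 0.361, 0.001], [0.361, -0.932, -0.0], [0.0, 0.0, -1.0]]
ft_force: [-1.0, -0.3, 5.5]
finger_gap: 0.0263
grip_force: 59.0
```

>>> {"fn": "step_arm", "kwargs": {"rows": [[[0, 0, -4], [0, 0, 0], 1], [[0, 0, -16], [0, 0, 0], 1], [[0, 0, -20], [0, 0, 0], 1], [[0, 0, -20], [0, 0, 0], 1], [[0, 0, -20], [0, 0, 0], 1], [[10, -18, -20], [0, 0, 0], 1], [[18, -30, -10], [0, 0, 0], 1], [[18, -30, 0], [0, 0, 0], 1], [[18, -30, 0], [0, 0, 0], 1], [[18, -30, 0], [0, 0, 0], 1], [[12, -23, 0], [0, 0, 0], 1], [[8, -18, 0], [0, 0, 0], 1], [[0, 0, 0], [0, 0, 0], 1], [[0, 0, 0], [0, 0, 0], 1], [[0, 0, 0], [0, 0, 0], 1]]}}

```text
t: 5.88
tcp_pos: [0.5402, -0.0021, 0.1545]
ee_rot: [[0.933, 0.36, 0.0], [0.36, -0.933, -0.0], [-0.0, 0.0, -1.0]]
ft_force: [-0.0, -0.0, -1.0]
finger_gap: 0.0259
grip_force: 59.1
```

Run:
```python
from h import *
snap('wrist','w2'); s=sense(); print(s['tcp_pos'],np.round(s['ee_rot'],4).tolist(),s['ft_force'],s['finger_gap'])
snap('side','side2');snap('scene','scene2')
```

```text
[ 0.54022492 -0.00198942  0.15441805] [[0.933, 0.36, 0.0], [0.36, -0.933, -0.0003], [-0.0001, 0.0003, -1.0]] [ 0.45083298  0.28245934 -1.46050811] 0.025538588840099286
```

View pics/w2.png

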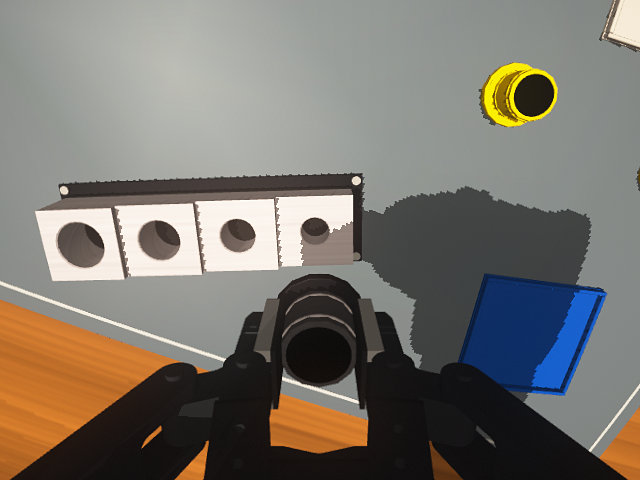

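The adapter is held upright in the jaws, with its tube top at (319,355). All four bores are visible, at about (315,230), (238,235), (159,240) and (80,245). I'll enlarge both areas.

Run:
```python
from h import *
im=cv2.imread('pics/w2.png'); im=(255*(im/255.)**.5).astype(np.uint8)
a=cv2.resize(im[200:285,40:360],(800,212),interpolation=cv2.INTER_CUBIC)
b=cv2.resize(im[270:394,270:370],(310,384),interpolation=cv2.INTER_CUBIC)
c=cv2.resize(im[205:255,290:350],(460,384),interpolation=cv2.INTER_CUBIC)
o=np.zeros((596,800,3),np.uint8); o[:212]=a; o[212:,:310]=b; o[212:,340:]=c
cv2.imwrite('pics/c2.png',o)
R=np.array(sense()['ee_rot']);t=np.array(sense()['tcp_pos'])
for q in(-.004,-.002,0,.002): print(q,proj('w2',t-[0,0,q]))
print(proj('w2',t+R@np.array([.005,0,-.002])))
```

```text
-0.004 [[316.2 356.4]]
-0.002 [[316.2 353. ]]
0 [[316.3 349.6]]
0.002 [[316.3 346.4]]
[[316.2 340.6]]
```

View pics/c2.png

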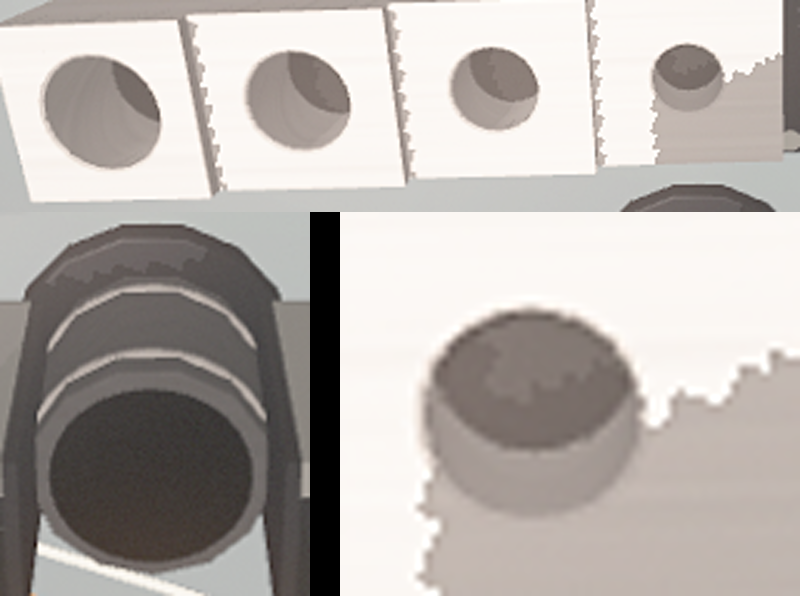

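Read from the crop, the tube top centres on (318.4,354.5). The bore mouths centre on (314.5,230.5), (237.1,234.8), (158.9,239.6) and (80.3,244.0).

```bash
cat >> h.py <<'E'
def bores(f,px,p):
    return np.array([at(f,u,.028+.005*i+p) for i,u in enumerate(px)])
E
python3 - <<'E'
from h import *
px=[(314.5,230.5),(237.1,234.8),(158.9,239.6),(80.3,244.0)]
R=np.array(sense()['ee_rot']);t=np.array(sense()['tcp_pos'])
for p in np.arange(0,.006,.001):
    B=bores('w2',px,p); d=np.diff(B[:,:2],axis=0); 
    print(p,B[0],B[3],np.linalg.norm(d,axis=1),np.linalg.norm(B[3]-B[0]-[0,0,.015]), (R.T@(B[0]-t)*1000).round(1))
A=at('w2',(318.4,354.5),t[2]+.0012); print('adapter rel',R.T@(A-t)*1000)
z=np.load('pics/w1.npz'); A=at('w1',(320.4,234.4),.046); print(A, R.T@(A-np.array([.5101,-.2047,.0448]))*1000)
E
```

```text
0.0 [0.5421 0.0007 0.028 ] [0.4864 0.1346 0.043 ] [0.04856192 0.04808513 0.04837706] 0.1450231016079852 [  2.6  -1.5 126.4]
0.001 [0.5424 0.0009 0.029 ] [0.487  0.1341 0.044 ] [0.04824645 0.04795414 0.04806163] 0.14426156799369677 [  2.9  -1.6 125.4]
0.002 [0.5427 0.001  0.03  ] [0.4876 0.1337 0.045 ] [0.04806163 0.04773102 0.0478929 ] 0.14368472430985835 [  3.3  -1.5 124.4]
0.003 [0.543  0.0011 0.031 ] [0.4881 0.1332 0.046 ] [0.04783858 0.04760011 0.04761554] 0.14305390592360634 [  3.6  -1.5 123.4]
0.004 [0.5434 0.0012 0.032 ] [0.4887 0.1328 0.047 ] [0.0477462  0.04728478 0.04748494] 0.1425154377602651 [  4.   -1.5 122.4]
0.005 [0.5437 0.0013 0.033 ] [0.4892 0.1323 0.048 ] [0.04752315 0.0471539  0.04720773] 0.14188463623662712 [  4.3  -1.5 121.4]
adapter rel [-1.161085    0.72963285 -1.24791908]
[ 0.5093 -0.2058  0.046 ] [-1.14281358  0.73780696 -1.19984083]
```

>>> {"fn": "step_arm", "kwargs": {"rows": [[[4.2, -2.2, 10], [0, 0, 0], 1], [[0, 0, 18], [0, 0, 0], 1], [[0, 0, 18], [0, 0, 0], 1], [[0, 0, 16], [0, 0, 0], 1], [[0, 0, 10], [0, 0, 0], 1], [[0, 0, 3], [0, 0, 0], 1], [[0, 0, 0], [0, 0, 0], 1], [[0, 0, 0], [0, 0, 0], 1]]}}

```text
t: 7.02
tcp_pos: [0.5438, 0.0027, 0.0799]
ee_rot: [[0.932, 0.361, 0.001], [0.361, -0.932, -0.0], [0.001, 0.0, -1.0]]
ft_force: [0.3, -0.2, -0.6]
finger_gap: 0.0258
grip_force: 59.1
```

Run:
```python
from h import *
s=sense(); print(s['tcp_pos'],np.round(s['ee_rot'],4).tolist(),s['ft_force'],s['ft_torque'])
snap('wrist','w3'); snap('scene','s3'); snap('side','d3')
a=cv2.imread('pics/w3.png')
b=cv2.resize(cv2.imread('pics/s3.png')[170:240,270:390],(400,233),interpolation=cv2.INTER_CUBIC)
c=cv2.resize(cv2.imread('pics/d3.png')[200:310,320:410],(400,489),interpolation=cv2.INTER_CUBIC)
o=np.zeros((600,800,3),np.uint8); o[:300,:400]=cv2.resize(a,(400,300)); o[310:543,:400]=b; o[:489,400:]=c
cv2.imwrite('pics/c3.png',o)
```

```text
[0.54380591 0.00269793 0.0799262 ] [[0.9324, 0.3614, 0.0011], [0.3614, -0.9324, -0.0], [0.001, 0.0004, -1.0]] [ 0.34703602 -0.16969751 -0.6410105 ] [-0.05461237 -0.00951678  0.0253306 ]
```

View pics/c3.png

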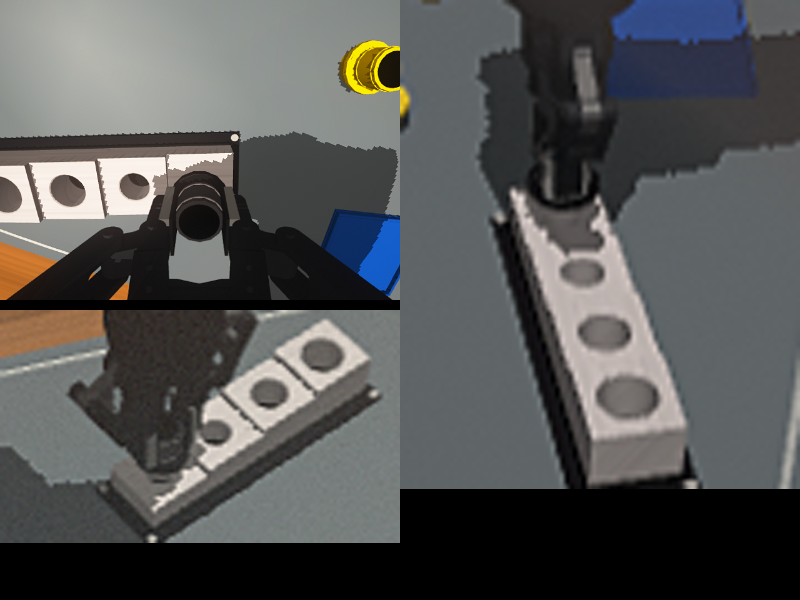

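The adapter hangs upright over the first stair in all three views, with bores 2 to 4 clear. I'll descend slowly until contact.

>>> {"fn": "step_arm", "kwargs": {"rows": [[[-0.6, 0.5, 2], [0, 0, 0], 1], [[0, 0, 2], [0, 0, 0], 1], [[0, 0, 1], [0, 0, 0], 1], [[0, 0, 0.5], [0, 0, 0], 1], [[0, 0, 0], [0, 0, 0], 1]]}}

```text
t: 7.8
tcp_pos: [0.543, 0.002, 0.0738]
ee_rot: [[0.932, 0.361, -0.0], [0.361, -0.932, 0.0], [-0.0, -0.0, -1.0]]
ft_force: [0.0, 0.1, -0.9]
finger_gap: 0.0262
grip_force: 59.1
```

>>> {"fn": "step_arm", "kwargs": {"rows": [[[0, 0, 0.5], [0, 0, 0], 1], [[0, 0, 0.5], [0, 0, 0], 1], [[0, 0, 0], [0, 0, 0], 1]]}}

```text
t: 8.18
tcp_pos: [0.5431, 0.002, 0.073]
ee_rot: [[0.932, 0.361, 0.0], [0.361, -0.932, -0.0], [0.0, 0.0, -1.0]]
ft_force: [-1.4, 0.4, 0.0]
finger_gap: 0.0262
grip_force: 59.2
```

>>> {"fn": "step_arm", "kwargs": {"rows": [[[0, 0, 0.5], [0, 0, 0], 1], [[0, 0, 0.5], [0, 0, 0], 1], [[0, 0, 0], [0, 0, 0], 1]]}}

```text
t: 8.55
tcp_pos: [0.5433, 0.0021, 0.0727]
ee_rot: [[0.932, 0.361, 0.001], [0.361, -0.932, -0.0], [0.0, 0.0, -1.0]]
ft_force: [-3.5, 0.3, 8.8]
finger_gap: 0.0264
grip_force: 60.2
```

>>> {"fn": "step_arm", "kwargs": {"rows": [[[0, 0, 0.2], [0, 0, 0], 1], [[0, 0, 0], [0, 0, 0], 1], [[0, 0, 0], [0, 0, 0], 1], [[0, 0, 0], [0, 0, 0], 1], [[0, 0, 0], [0, 0, 0], 1]]}}

```text
t: 9.18
tcp_pos: [0.5433, 0.0021, 0.0727]
ee_rot: [[0.932, 0.361, 0.001], [0.361, -0.932, -0.0], [0.001, 0.0, -1.0]]
ft_force: [-4.2, 0.2, 11.1]
finger_gap: 0.0262
grip_force: 60.2
```

Run:
```python
from h import *
s=sense(); print(s['tcp_pos'],np.round(s['ee_rot'],4).tolist(),s['ft_force'],s['ft_torque'])
px=[(314.5,230.5),(237.1,234.8),(158.9,239.6),(80.3,244.0)]
print(bores('w2',px,.003)); R=np.array(s['ee_rot']); o=R@np.array([-.00115,.00073,0])
print('tcp targets',bores('w2',px,.003)-o)
```

```text
[0.54328424 0.00209092 0.07266025] [[0.9324, 0.3614, 0.0007], [0.3614, -0.9324, -0.0002], [0.0005, 0.0004, -1.0]] [-4.19388715  0.1513921  11.1263789 ] [0.08539229 1.01466439 0.01629489]
[[0.543  0.0011 0.031 ]
 [0.5247 0.0453 0.036 ]
 [0.5063 0.0892 0.041 ]
 [0.4881 0.1332 0.046 ]]
tcp targets [[0.54380845 0.00219627 0.0310003 ]
 [0.52550845 0.04639627 0.0360003 ]
 [0.50710845 0.09029627 0.0410003 ]
 [0.48890845 0.13429627 0.0460003 ]]
```

Bore 1 refused it at about 12 N, held for 0.6 s. The mouth height comes out at about 0.031, so the packing is about 3 mm. Now bore 2.

>>> {"fn": "step_arm", "kwargs": {"rows": [[[0, 0, -2], [0, 0, 0], 1], [[0, 0, -6], [0, 0, 0], 1], [[0, 0, -6], [0, 0, 0], 1], [[-0.1, -8, 0], [0, 0, 0], 1], [[-0.2, -14, 0], [0, 0, 0], 1], [[-0.2, -14, 0], [0, 0, 0], 1], [[-0.1, -8, 0], [0, 0, 0], 1], [[-0.1, -3.8, 0], [0, 0, 0], 1], [[0, 0, 0], [0, 0, 0], 1], [[0, 0, 0], [0, 0, 0], 1], [[0, 0, 0], [0, 0, 0], 1]]}}

```text
t: 10.55
tcp_pos: [0.5252, 0.0459, 0.0856]
ee_rot: [[0.933, 0.361, -0.0], [0.361, -0.933, -0.0], [-0.0, 0.0, -1.0]]
ft_force: [-0.6, -0.3, -1.1]
finger_gap: 0.0258
grip_force: 59.1
```

Run:
```python
from h import *
s=sense(); print(s['tcp_pos'],s['ft_force'],s['ft_torque'])
t=np.array(s['tcp_pos']);R=np.array(s['ee_rot']); snap('wrist','w4')
for T in([.5254,.0464,.0778],): print((R.T@(np.array(T)-t)*1000).round(2))
```

```text
[0.52516416 0.04591434 0.08559142] [-0.58334393 -0.31022032 -1.13198418] [ 0.00928719 -0.01875592 -0.01826817]
[ 0.4  -0.37  7.79]
```

>>> {"fn": "step_arm", "kwargs": {"rows": [[[0.4, -0.4, 2.5], [0, 0, 0], 1], [[0, 0, 2.5], [0, 0, 0], 1], [[0, 0, 1], [0, 0, 0], 1], [[0, 0, 0.5], [0, 0, 0], 1], [[0, 0, 0], [0, 0, 0], 1]]}}

```text
t: 11.22
tcp_pos: [0.5253, 0.0469, 0.0791]
ee_rot: [[0.932, 0.361, -0.0], [0.361, -0.932, 0.0], [0.0, -0.0, -1.0]]
ft_force: [0.0, -1.3, -1.1]
finger_gap: 0.0258
grip_force: 59.1
```

>>> {"fn": "step_arm", "kwargs": {"rows": [[[0, 0, 0.5], [0, 0, 0], 1], [[0, 0, 0.5], [0, 0, 0], 1], [[0, 0, 0.5], [0, 0, 0], 1], [[0, 0, 0], [0, 0, 0], 1]]}}

```text
t: 11.72
tcp_pos: [0.5254, 0.0469, 0.0779]
ee_rot: [[0.932, 0.361, 0.0], [0.361, -0.932, -0.0], [0.0, 0.0, -1.0]]
ft_force: [-1.3, -0.4, 2.9]
finger_gap: 0.0258
grip_force: 59.3
```

>>> {"fn": "step_arm", "kwargs": {"rows": [[[0, 0, 0.5], [0, 0, 0], 1], [[0, 0, 0.3], [0, 0, 0], 1], [[0, 0, 0], [0, 0, 0], 1]]}}

```text
t: 12.1
tcp_pos: [0.5256, 0.0469, 0.0777]
ee_rot: [[0.932, 0.361, 0.001], [0.361, -0.932, -0.0], [0.001, 0.0, -1.0]]
ft_force: [-3.6, -0.2, 10.4]
finger_gap: 0.0263
grip_force: 60.1
```

It made contact at 0.0778, exactly one stair higher, so it looks refused. To rule out misalignment I'll slide it about 1 mm around under a light push.

>>> {"fn": "step_arm", "kwargs": {"rows": [[[0, 0, -0.4], [0, 0, 0], 1], [[0.6, 0, 0], [0, 0, 0], 1], [[0.6, 0, 0], [0, 0, 0], 1], [[0, 0, 0], [0, 0, 0], 1]]}}

```text
t: 12.6
tcp_pos: [0.5259, 0.047, 0.0777]
ee_rot: [[0.932, 0.361, -0.001], [0.361, -0.932, -0.001], [-0.001, 0.0, -1.0]]
ft_force: [-5.1, -1.7, 10.5]
finger_gap: 0.0263
grip_force: 60.1
```

>>> {"fn": "step_arm", "kwargs": {"rows": [[[-0.6, 0.6, 0], [0, 0, 0], 1], [[-0.6, 0.6, 0], [0, 0, 0], 1], [[0, 0, 0], [0, 0, 0], 1]]}}

```text
t: 12.98
tcp_pos: [0.5256, 0.0467, 0.0777]
ee_rot: [[0.932, 0.362, -0.0], [0.362, -0.932, 0.001], [0.0, -0.001, -1.0]]
ft_force: [-3.6, 2.6, 7.2]
finger_gap: 0.0261
grip_force: 59.9
```

>>> {"fn": "step_arm", "kwargs": {"rows": [[[-0.6, -0.6, 0], [0, 0, 0], 1], [[-0.6, -0.6, 0], [0, 0, 0], 1], [[0, 0, 0], [0, 0, 0], 1]]}}

```text
t: 13.35
tcp_pos: [0.525, 0.0467, 0.0778]
ee_rot: [[0.932, 0.361, 0.002], [0.361, -0.932, 0.0], [0.002, 0.0, -1.0]]
ft_force: [1.5, 1.4, 4.8]
finger_gap: 0.0259
grip_force: 59.7
```

>>> {"fn": "step_arm", "kwargs": {"rows": [[[0.6, -0.6, 0], [0, 0, 0], 1], [[0.6, -0.6, 0], [0, 0, 0], 1], [[0, 0, 0], [0, 0, 0], 1]]}}

```text
t: 13.72
tcp_pos: [0.5253, 0.047, 0.0777]
ee_rot: [[0.933, 0.361, 0.001], [0.361, -0.933, -0.001], [0.0, 0.001, -1.0]]
ft_force: [0.7, -3.5, 7.0]
finger_gap: 0.0259
grip_force: 60.1
```

There was no drop anywhere. As an independent check I'll look at the spigot's width in the earlier mid-air side and scene pictures.

Run:
```python
from h import *
o=np.zeros((400,800,3),np.uint8)
for k,f in enumerate(('scene2','side2')):
    u,v=proj(f,[[.5402,-.002,.13]])[0].astype(int)
    im=cv2.imread(f'pics/{f}.png')[v-25:v+25,u-25:u+25]; im=(255*(im/255.)**.6).astype(np.uint8)
    o[:,400*k:400*k+400]=cv2.resize(im,(400,400),interpolation=cv2.INTER_CUBIC)
cv2.imwrite('pics/c4.png',o)
for f in('scene2','side2'):
    z=np.load(f'pics/{f}.npz'); print(z['K'][0,0]/np.linalg.norm(z['c']-[.54,0,.13]),'px/m')
```

```text
472.0373435286228 px/m
450.516422228031 px/m
```

View pics/c4.png

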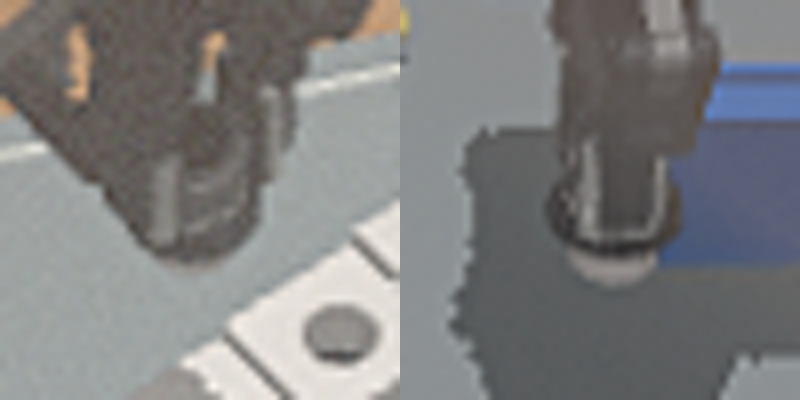

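In the side view the shoulder spans 134 px of the enlargement (38 mm) and the spigot about 93 px, so it measures roughly 25–26 mm. That confirms bore 2 can't take it. On to bore 3.

>>> {"fn": "step_arm", "kwargs": {"rows": [[[0, 0, -2], [0, 0, 0], 1], [[0, 0, -6], [0, 0, 0], 1], [[0, 0, -6], [0, 0, 0], 1], [[-0.2, -8, 0], [0, 0, 0], 1], [[-0.4, -13.5, 0], [0, 0, 0], 1], [[-0.4, -13.5, 0], [0, 0, 0], 1], [[-0.2, -8, 0], [0, 0, 0], 1], [[-0.2, -3, 0], [0, 0, 0], 1], [[0, 0, 0], [0, 0, 0], 1], [[0, 0, 0], [0, 0, 0], 1], [[0, 0, 0], [0, 0, 0], 1]]}}

```text
t: 15.1
tcp_pos: [0.507, 0.09, 0.0912]
ee_rot: [[0.933, 0.361, -0.0], [0.361, -0.933, -0.0], [-0.0, 0.0, -1.0]]
ft_force: [1.4, 0.6, -1.4]
finger_gap: 0.0259
grip_force: 59.3
```

Run:
```python
from h import *
s=sense(); print(s['tcp_pos'],np.round(s['ee_rot'],4).tolist(),s['ft_force'])
t=np.array(s['tcp_pos']);R=np.array(s['ee_rot']); snap('wrist','w5'); snap('side','d5')
print((R.T@(np.array([.5070,.0905,.0828])-t)*1000).round(2))
# refined in-hand check: dark inner ellipse of tube top
im=cv2.imread('pics/w5.png'); g=cv2.GaussianBlur(cv2.cvtColor(im,cv2.COLOR_BGR2GRAY),(3,3),0)
for f in('w2','w5'):
    g=cv2.cvtColor(cv2.imread(f'pics/{f}.png'),cv2.COLOR_BGR2GRAY)
    m=(g<20).astype(np.uint8); m[:300]=0;m[395:]=0; m[:,:285]=0;m[:,355:]=0
    n,l,st,c=cv2.connectedComponentsWithStats(m); i=1+st[1:,4].argmax(); print(f,st[i],c[i])
```

```text
[0.50701812 0.0899522  0.09118469] [[0.9326, 0.3608, -0.0001], [0.3608, -0.9326, -0.0], [-0.0001, 0.0, -1.0]] [ 1.36322812  0.55403157 -1.38111489]
[ 0.18 -0.52  8.38]
w2 [ 286  328   65   55 2800] [318.21392857 354.61571429]
w5 [ 286  328   65   55 2788] [318.28622669 354.67037303]
```

There was no slip in the hand. Descending onto bore 3.

>>> {"fn": "step_arm", "kwargs": {"rows": [[[0.2, -0.5, 2.5], [0, 0, 0], 1], [[0, 0, 2.5], [0, 0, 0], 1], [[0, 0, 1.5], [0, 0, 0], 1], [[0, 0, 0.5], [0, 0, 0], 1], [[0, 0, 0], [0, 0, 0], 1]]}}

```text
t: 15.82
tcp_pos: [0.5069, 0.0909, 0.0842]
ee_rot: [[0.932, 0.361, -0.0], [0.361, -0.932, 0.0], [-0.0, -0.0, -1.0]]
ft_force: [-0.3, 0.3, -1.0]
finger_gap: 0.0262
grip_force: 59.3
```

>>> {"fn": "step_arm", "kwargs": {"rows": [[[0, 0, 0.5], [0, 0, 0], 1], [[0, 0, 0.5], [0, 0, 0], 1], [[0, 0, 0.5], [0, 0, 0], 1], [[0, 0, 0], [0, 0, 0], 1]]}}

```text
t: 16.32
tcp_pos: [0.5069, 0.0909, 0.0827]
ee_rot: [[0.932, 0.361, -0.0], [0.361, -0.932, 0.0], [-0.0, -0.0, -1.0]]
ft_force: [0.5, 0.2, -1.5]
finger_gap: 0.0259
grip_force: 59.3
```

>>> {"fn": "step_arm", "kwargs": {"rows": [[[0, 0, 0.5], [0, 0, 0], 1], [[0, 0, 0.3], [0, 0, 0], 1], [[0, 0, 0], [0, 0, 0], 1]]}}

```text
t: 16.7
tcp_pos: [0.5069, 0.0909, 0.0819]
ee_rot: [[0.932, 0.361, -0.0], [0.361, -0.932, 0.0], [-0.0, -0.0, -1.0]]
ft_force: [-0.7, -0.4, -0.9]
finger_gap: 0.0261
grip_force: 59.3
```

No contact 0.9 mm below the mouth plane, so it is entering. I'll ease it down.

>>> {"fn": "step_arm", "kwargs": {"rows": [[[0, 0, 0.7], [0, 0, 0], 1], [[0, 0, 0.7], [0, 0, 0], 1], [[0, 0, 0.7], [0, 0, 0], 1], [[0, 0, 0], [0, 0, 0], 1]]}}

```text
t: 17.2
tcp_pos: [0.5069, 0.0909, 0.0797]
ee_rot: [[0.932, 0.361, -0.0], [0.361, -0.932, 0.0], [-0.0, -0.0, -1.0]]
ft_force: [-0.9, -0.0, -0.6]
finger_gap: 0.0261
grip_force: 59.3
```

>>> {"fn": "step_arm", "kwargs": {"rows": [[[0, 0, 0.7], [0, 0, 0], 1], [[0, 0, 0.7], [0, 0, 0], 1], [[0, 0, 0.7], [0, 0, 0], 1], [[0, 0, 0.7], [0, 0, 0], 1], [[0, 0, 0], [0, 0, 0], 1]]}}

```text
t: 17.82
tcp_pos: [0.5069, 0.0909, 0.077]
ee_rot: [[0.932, 0.361, -0.0], [0.361, -0.932, 0.0], [-0.0, -0.0, -1.0]]
ft_force: [-0.3, 0.3, -1.2]
finger_gap: 0.026
grip_force: 59.3
```

>>> {"fn": "step_arm", "kwargs": {"rows": [[[0, 0, 0.7], [0, 0, 0], 1], [[0, 0, 0.7], [0, 0, 0], 1], [[0, 0, 0.7], [0, 0, 0], 1], [[0, 0, 0.7], [0, 0, 0], 1], [[0, 0, 0], [0, 0, 0], 1]]}}

```text
t: 18.45
tcp_pos: [0.5069, 0.0909, 0.0742]
ee_rot: [[0.932, 0.361, -0.0], [0.361, -0.932, 0.0], [-0.0, -0.0, -1.0]]
ft_force: [0.2, -0.7, -1.3]
finger_gap: 0.0262
grip_force: 59.2
```

>>> {"fn": "step_arm", "kwargs": {"rows": [[[0, 0, 0.7], [0, 0, 0], 1], [[0, 0, 0.7], [0, 0, 0], 1], [[0, 0, 0.7], [0, 0, 0], 1], [[0, 0, 0.7], [0, 0, 0], 1], [[0, 0, 0.7], [0, 0, 0], 1], [[0, 0, 0], [0, 0, 0], 1]]}}

```text
t: 19.2
tcp_pos: [0.5069, 0.0909, 0.0706]
ee_rot: [[0.932, 0.361, -0.0], [0.361, -0.932, 0.0], [-0.0, -0.0, -1.0]]
ft_force: [-1.3, -0.7, -1.6]
finger_gap: 0.0261
grip_force: 59.2
```

>>> {"fn": "step_arm", "kwargs": {"rows": [[[0, 0, 0.5], [0, 0, 0], 1], [[0, 0, 0.5], [0, 0, 0], 1], [[0, 0, 0.5], [0, 0, 0], 1], [[0, 0, 0], [0, 0, 0], 1]]}}

```text
t: 19.7
tcp_pos: [0.5069, 0.0909, 0.0692]
ee_rot: [[0.932, 0.361, -0.0], [0.361, -0.932, 0.0], [-0.0, -0.0, -1.0]]
ft_force: [-0.6, -0.1, -0.8]
finger_gap: 0.0259
grip_force: 59.2
```

>>> {"fn": "step_arm", "kwargs": {"rows": [[[0, 0, 0.4], [0, 0, 0], 1], [[0, 0, 0.4], [0, 0, 0], 1], [[0, 0, 0], [0, 0, 0], 1]]}}

```text
t: 20.08
tcp_pos: [0.507, 0.0909, 0.0689]
ee_rot: [[0.932, 0.361, 0.0], [0.361, -0.932, -0.0], [-0.0, 0.0, -1.0]]
ft_force: [-3.2, -0.7, 7.1]
finger_gap: 0.0263
grip_force: 60.0
```

It is home at 0.0689, exactly 14 mm below the mouth contact. Now I'll relax, release and retreat.

>>> {"fn": "step_arm", "kwargs": {"rows": [[[0, 0, -0.4], [0, 0, 0], 1], [[0, 0, 0], [0, 0, 0], 0.6], [[0, 0, 0], [0, 0, 0], 0.5], [[0, 0, 0], [0, 0, 0], 0.4], [[0, 0, 0], [0, 0, 0], 0.4], [[0, 0, 0], [0, 0, 0], 0.4]]}}

```text
t: 20.82
tcp_pos: [0.5069, 0.0909, 0.0688]
ee_rot: [[0.932, 0.361, -0.0], [0.361, -0.932, 0.0], [-0.0, -0.0, -1.0]]
ft_force: [0.1, 0.4, -0.9]
finger_gap: 0.0511
grip_force: 0.0
```

>>> {"fn": "step_arm", "kwargs": {"rows": [[[0, 0, -3], [0, 0, 0], 0.4], [[0, 0, -8], [0, 0, 0], 0.4], [[0, 0, -15], [0, 0, 0], 0.4], [[0, 0, -20], [0, 0, 0], 0.4], [[0, 0, -20], [0, 0, 0], 0.4], [[0, 0, -15], [0, 0, 0], 0.4], [[0, 0, 0], [0, 0, 0], 0.4], [[0, 0, 0], [0, 0, 0], 0.4], [[0, 0, 0], [0, 0, 0], 0.4]]}}

```text
t: 21.95
tcp_pos: [0.5064, 0.0908, 0.149]
ee_rot: [[0.932, 0.361, -0.001], [0.361, -0.932, -0.0], [-0.001, -0.0, -1.0]]
ft_force: [-0.2, -0.0, -0.3]
finger_gap: 0.0517
grip_force: 0.0
```

Run:
```python
from h import *
print(sense()['tcp_pos'],sense()['finger_gap'],sense()['t']); snap('wrist','w6')
print(proj('w6',[[.5063,.0892,.041+.029],[.5063,.0892,.041]]))
```

```text
[0.50643773 0.09079876 0.14904834] 0.05172324087025131 21.95
[[320.5 264.4]
 [320.2 245.5]]
```

View pics/w6.png

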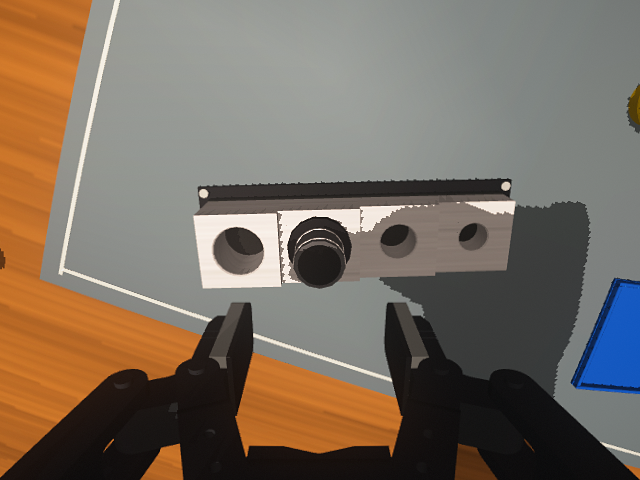

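The adapter stands upright in the third bore, its tube top at (320,264) where predicted, with the shoulder flat on the stair and the jaws clear. I'll hand the job in.

```bash
python3 -c "
from cell import *
print(close_job())"
```

```text
the job is handed in; nothing more can be done
None
```

The adapter from the blue dish was refused by the 18 and 22 mm bores at about 12 N, entered the 26 mm bore, and is fully home there and released, so its spigot is 25 mm (adapter_b); the job is handed in, with no verdict returned.

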